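Interlace a heat-sink comb, then change over the feed

TASK

Pick up the four-finned heat-sink comb by the block on its back and lower it onto the comb in the cradle until its four fins are fully home in the four gaps between the cradle's five fins, square and with the fin ends about level; feel for the gaps, because the cradle's comb may be bolted a little off centre. Only then throw the lever of the changeover switch from the side it leans to now to upright (off), pause there for a good second, and go on to the stop on the other side. Leave the three-finned comb alone.

Things in the scene. Friction and masses are not known exactly. Their poses are not given: they have to be found in the camera images.
- upper_comb_grip (a point): Loose aluminium comb with FOUR fins, 0.3 kg, standing fins down; 64 (x) x 52 (y) x 62 mm. Point: on its axis 50 mm above the fin tips, in the block on its back, where to grasp. Block: 20 mm thick in y (grasp across it), 44 long in x, from 28 to 62 mm above the fin tips. It stands on a plate 46 (x) x 52 (y) mm. z is up; half a turn about z fits as well.
- upper_comb_tips (a point): The same comb, centre of its fin tips (its underside). The fins run along x, 64 mm long, sticking out 9 mm beyond the plate at both ends; 5 mm thick, 22 mm deep below the plate, at y = -19.5, -6.5, 6.5 and 19.5 mm.
- spare_comb_grip (a point): The same grasp point on a look-alike comb with THREE thicker fins (8 mm thick, 20 mm apart) and the same plate and block. It does not fit and must be left alone. The two combs may stand in either place.
- cradle_seat (a point): Cradle with the lower comb. Point: cradle's middle, 20 mm above the bench, level with the floor of the gaps; x runs along the fins, z up. FIVE upright fins 64 mm long (x), 5 mm thick, 20 mm high above this floor, 13 mm apart: four gaps of 8 mm. Fully home, the loose comb's fin tips rest on this floor, grasp point 50 mm above it, its middle over the middle fin, with 1.5 mm play to each side.
- cradle: The cradle's base, origin at the middle of its underside: dark steel plate 110 (x) x 130 (y) x 12 mm fixed to the bench, a clamp bar on either side (y = +-53 mm, tops 24 mm up). The lower comb is bolted on it anywhere within 5 mm either way along y; this offset is NOT in any reported pose (x and direction are true). Feel for it (fins land 20 mm above the floor or go in) or look.
- switch_lever (a joint): Lever of the changeover switch, rad: 0 to 0.06 at the start (leaning to the switch's -x side, 0.6 rad off upright), 0.6 is upright (off), 1.2 is the stop on the +x side. Held by friction alone (about 2 N at the grip), no detent; it stays where it is left.
- switch_grip (a point): Centre of the black roller-shaped grip at the end of the lever, 24 mm across and 18 mm long in y with flat ends, 70 mm from the hinge axis; at the start about 94 mm above the bench. Beware of the tall square post (45 mm) of the bench at its front right corner, at world x = 0.29, y = -0.37: a gripper that starts beyond it must be drawn in to pass it.
- switch_hinge (a point): Point on the lever's hinge axis in the middle of the switch, 36 mm above the bench; y is the hinge axis, x points to the side where the lever must end, z is up. The switch is a grey box 120 (x) x 74 (y) x 38 mm fixed to the bench; low black guides beside the slot rise to 44 mm. Lead the grip along the arc between loosely closed fingers (one on its -x, one on its +x side), or push it.
Mind the look-alikes: they are no part of the job. Leave any orange or red look-alike of the part that bears upper_comb_grip alone.

How it is judged:
By the outcome, as a careful person would: the job done as asked, in the order asked, and still so for the second after the job is handed in, with the robot touching nothing.
It also fails if it takes over 61 s, if anything falls off the work surface, if the arm or the gripper's body presses on something with over 40 N, if the wrist force passes 120 N, or if a joint passes its speed limit or range.

ROBOT

A 6-joint arm with a two-finger parallel gripper is mounted at the origin on a cart in front of the work surface, level with it; the furniture and walls round the work are solid. World frame = base frame: x ahead of the robot, y to its left, z up, the work surface at z = 0. Lengths are in m, angles in rad, forces in N, time in s.
With the tool pointing down it reaches from about 0.35 to 0.775 m from the base axis. Payload 5.5 kg.
Tool frame: the origin (TCP) lies between the finger pads; the fingertips stand 19 mm ahead of it and the grasp point (between the pads) is the TCP; z points along the fingers, x is the direction in which the jaws open and shut, and the axes are right-handed (so a half turn about z gives the same grasp; the last joint's range is limited). The gripper opens to 85 mm and grips with 20 to 120 N. Pads are 22 mm wide; open, the fingers measure 114 mm over their backs; the gripper's body (76 mm by 85 mm) begins 54 mm behind the grasp point. The pads swing forward as they close: fully open they stand 13 mm farther back than shut.
Start: joints at [-0.14, 0.313, 0.046, 1.304, 0, 1.431], TCP at [0.575, -0, 0.225] pointing down, gripper open.
Joint ranges: [-2.76, 2.76], [-0.86, 1.69], [-1.03, 1.26], [-2.2, 2.34], [-1.47, 1.5], [-3.14, 3.14]. Speed limits (rad/s): [2.57, 2.57, 3.14, 3.14, 3.14, 3.14].

INTERFACE

Orientations are given as a unit quaternion [w, x, y, z].
In Python, from workcell import env gives the robot as it stands. The module is installed in compiled form; this text tells all that it offers.
- The arm moves only by the tool carry_out, never from a script. Its argument "steps" is a list of rows, each a list of 7 numbers: the gripper command: -1 is shut, 1 is fully open, values between are in proportion, then the shift along the tool's x, y, z in m, then the turn, a rotation vector about the tool's x, y, z in rad. A call has 1 to 20 rows; each row shifts and turns the commanded pose from where the row before left it, along the tool's axes as they then stand; what a row does not reach is not made up. A row lasts 1/8 s, in which the tool goes at most 62.5 mm and 10.7 degrees, less where a joint would pass 70% of its speed; a pose out of reach is approached as far as the arm can. A call with a gripper value outside its range is refused whole. The fingers move at their own pace and stop on an object; "grip_force" is the grip in N (left out, the last holds). Time passes only in rows, so rows that do not move let the fingers close. It gives the time, the measured TCP pose, the force and the opening at its end, in the units of the state.
- env.get_state(): the state, without advancing time (a new reading comes with each control period).
- env.read_camera(name): name is "scene" or "side" or "wrist"; returns a dict with "color" (384x512x3 uint8, red, green, blue), "K" (3x3 intrinsics, pixels), "R" (3x3) and "t" (3): a world point X has camera coordinates R X + t. Camera axes: x right, y down, z forward; pixel columns grow to the right and rows downward; lengths in m; the calibration is good to about 2 mm. A picture is of the moment at which its call begins. There is no depth.
- env.hand_in(): hands the job in, once; it reports no verdict.
The state is a dict: "clock": time; "joint_pos": joint angles; "qvel": joint speeds; "tau": joint torques, N m; "tcp_pos": TCP position; "orientation": TCP orientation; "wrist_force": force on the tool from outside, world axes, zero at the start; "ft_torque": the same for the moment, N m; "finger_gap": finger opening in m.
Only numpy, scipy, OpenCV 4.12 (cv2) and the standard library are available. Lean on these libraries where they do the work, as an engineer would, in place of code of your own. Each camera call takes 0.05 s, during which the arm holds its last target. There are 200 camera calls.

## Working session

There is one attempt and no reset: what is moved stays moved. The work goes in short steps, Python scripts to look and compute and a tool call to move; the robot and the scene stay as the last step left them, time stands still between calls to the robot, and variables do not carry over. Pictures are saved under pics/ and viewed, about 8 in all and at most 12, crops included, and the job is handed in when it is done.

Besides the shell and the picture viewer there is one more tool, called after "Request:" in YAML: its name, and indented under it one key for each argument. carry_out: Moves the arm, as the interface text tells. Its arguments: {"type":"object","properties":{"steps":{"type":"array","items":{"type":"array","items":{"type":"number"}}},"grip_force":{"type":"number"}},"required":["steps"]}

```bash
mkdir -p pics; cat > h.py <<'E'
import numpy as np, cv2
from workcell import env
def shot(n,f):
    d=env.read_camera(n); np.savez(f'{f}.npz',**{k:np.array(d[k]) for k in('color','K','R','t')})
    cv2.imwrite(f'pics/{f}.png',d['color'][:,:,::-1]); return d
def load(f): return dict(np.load(f'{f}.npz'))
def ray(d,p):
    u=np.linalg.solve(d['K'],[p[0],p[1],1.]); return -d['R'].T@d['t'], d['R'].T@u
def onz(d,p,z):
    c,v=ray(d,p); return c+v*(z-c[2])/v[2]
def tri(d1,p1,d2,p2):
    c1,v1=ray(d1,p1);c2,v2=ray(d2,p2)
    s=np.linalg.lstsq(np.c_[v1,-v2],c2-c1,rcond=None)[0]
    a=c1+v1*s[0];b=c2+v2*s[1]; return (a+b)/2,np.linalg.norm(a-b)
def proj(d,X):
    q=d['K']@(d['R']@np.array(X,float)+d['t']); return q[:2]/q[2]
E
python3 - <<'E'
from h import *
a=[shot(n,n+'0') for n in('scene','side','wrist')]
for d in a: print((-d['R'].T@d['t']).round(3), d['R'][2].round(2), d['K'][0,0])
cv2.imwrite('pics/ss.png',cv2.resize(np.hstack([a[0]['color'],a[1]['color']])[:,:,::-1],(800,300)))
print(env.get_state())
E
```

```text
[0.134 0.528 0.633] [ 0.39 -0.67 -0.64] 407.3718182570159
[0.548 0.875 0.602] [-0.05 -0.86 -0.5 ] 383.5764737448324
[0.575 0.079 0.373] [-0.   -0.31 -0.95] 272.3706729101652
{'clock': 0.15, 'joint_pos': array([-1.39600920e-01,  3.13842157e-01,  4.52812163e-02,  1.30361874e+00,
        6.35937524e-06,  1.43117408e+00]), 'qvel': array([ 0.00101927, -0.00397725,  0.00232096,  0.00053352,  0.0022135 ,
       -0.00080469]), 'tau': array([ 1.76330479e-03, -4.81067133e+01,  2.98815805e+01,  1.39078675e-02,
       -1.10673584e-04, -5.56924022e-05]), 'tcp_pos': array([5.74621213e-01, 4.50359149e-05, 2.24322498e-01]), 'orientation': array([-9.94015745e-05,  9.99999761e-01,  1.06603620e-05, -6.84505304e-04]), 'wrist_force': array([-0.21529903,  0.8216206 , -0.32876992]), 'ft_torque': array([ 0.03471185, -0.03238842, -0.0625905 ]), 'finger_gap': 0.08545834847821752}
```

View pics/scene0.png

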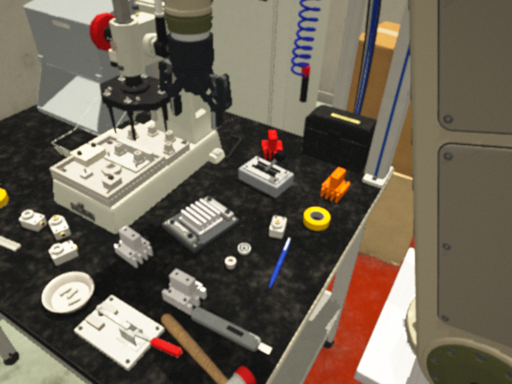

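View pics/side0.png

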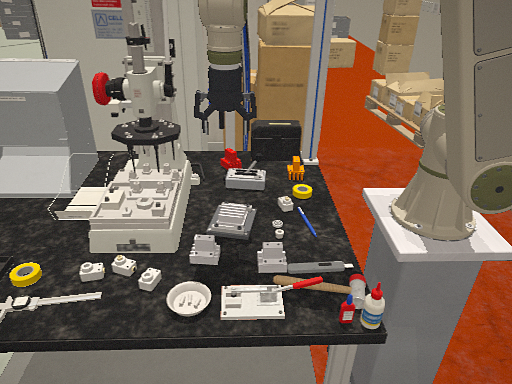

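View pics/wrist0.png

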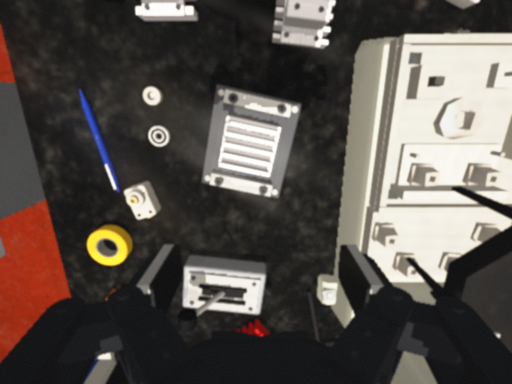

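The scene view shows two gray combs at (132,247) and (183,290), the cradle at (202,222) and the switch at (266,178), with red and orange look-alikes behind it. In the side view the combs are at (205,250) and (271,257), the cradle at (232,220) and the switch at (245,178). I'll enlarge the combs and the switch.

```bash
python3 - <<'E'
from h import *
s=load('scene0')['color'];d=load('side0')['color'];w=load('wrist0')['color']
def c(im,x,y,w,h,W=400,H=300): return cv2.resize(im[y:y+h,x:x+w],(W,H),interpolation=cv2.INTER_CUBIC)
o=np.vstack([np.hstack([c(s,105,215,112,84),c(d,185,225,112,84)]),np.hstack([c(s,230,125,80,60)*1,c(w,175,75,144,108)])])
cv2.imwrite('pics/crop1.png',o[:,:,::-1])
E
```

```text
(no output)
```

View pics/crop1.png

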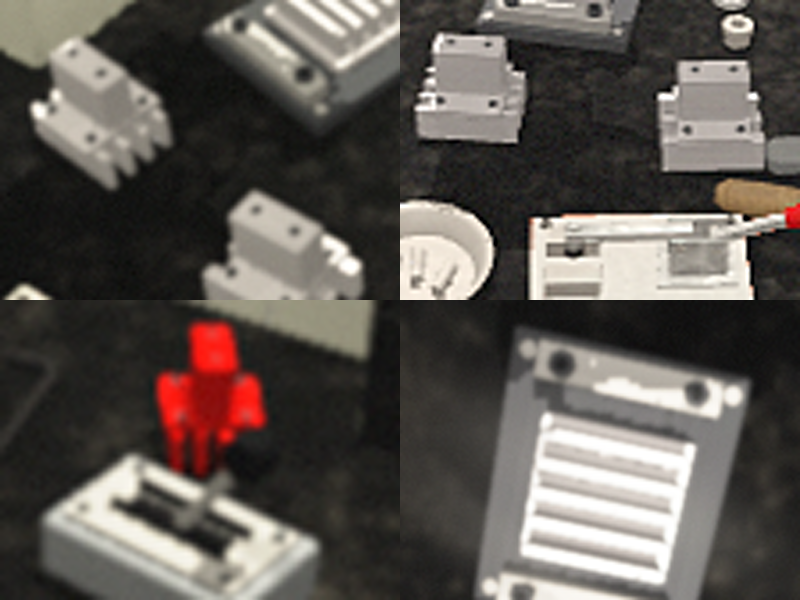

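Candidates: A at scene (130,234) / side (205,237), and B at scene (184,277) / side (273,245). In the crop, A shows four thin fin tips at its end. B's end is partly hidden, so I'll move the wrist camera near both to confirm.

```bash
python3 - <<'E'
from h import *
s,d,w=load('scene0'),load('side0'),load('wrist0')
print('A',tri(s,(130.2,233.8),d,(204.6,237)));print('B',tri(s,(184.2,277.2),d,(272.9,244.6)))
for n,p,z in(('cradle corners',(218,84),.012),('',(300,103),.012),('',(277,197),.012),('',(203,183),.012),('sw',(185,257),.038),('',(266,262),.038),('',(262,314),.038),('',(183,308),.038),('grip',(188,314),.094)): print(n,onz(w,p,z).round(4))
q=np.array([0,1,0,-7e-4])
st=env.get_state()
from scipy.spatial.transform import Rotation as R
o=st['orientation'];T=R.from_quat([*o[1:],o[0]]).as_matrix();print(T.round(2))
print('cam in tool',(T.T@(-w['R'].T@w['t']-st['tcp_pos'])).round(4));print((w['R']@T).round(3))
E
```

```text
A (array([0.62141943, 0.16836787, 0.05732066]), np.float64(0.0003934002403149702))
B (array([0.46666621, 0.19381323, 0.05448724]), np.float64(0.001048775088853469))
cradle corners [0.5233 0.1036 0.012 ]
 [0.6255 0.0812 0.012 ]
 [ 0.5989 -0.0439  0.012 ]
 [ 0.4965 -0.0234  0.012 ]
sw [ 0.4699 -0.1239  0.038 ]
 [ 0.5835 -0.1319  0.038 ]
 [ 0.5781 -0.222   0.038 ]
 [ 0.4594 -0.2111  0.038 ]
grip [ 0.4843 -0.1718  0.094 ]
[[ 1.  0. -0.]
 [ 0. -1.  0.]
 [-0. -0. -1.]]
cam in tool [ 0.0006 -0.0793 -0.1491]
[[ 1.     0.001  0.001]
 [-0.001  0.951 -0.309]
 [-0.001  0.309  0.951]]
```

Request:
carry_out:
  steps:
    - [1,-0.005,-0.04,0,0,0,0]
    - [1,-0.005,-0.05,0,0,0,0]
    - [1,-0.005,-0.05,0,0,0,0]
    - [1,-0.005,-0.05,0,0,0,0]
    - [1,0,0,0,0,0,0]
    - [1,0,0,0,0,0,0]
    - [1,0,0,0,0,0,0]

```text
clock: 1.02
tcp_pos: [0.5552, 0.1888, 0.2249]
orientation: [0.0, 1.0, -0.001, -0.0]
wrist_force: [-0.1, -0.3, -0.2]
finger_gap: 0.0852
```

```bash
python3 - <<'E'
from h import *
d=shot('wrist','w1');print(proj(d,(0.621,.168,.06)),proj(d,(.467,.194,.06)),proj(d,(.56,.03,.04)))
cv2.imwrite('pics/w1b.png',cv2.resize(d['color'][:300,100:500],(800,600),interpolation=cv2.INTER_CUBIC)[:,:,::-1])
E
```

```text
[313.71789414 191.40593653] [184.6340412 170.696922 ] [262.95796188 278.75834752]
```

View pics/w1b.png

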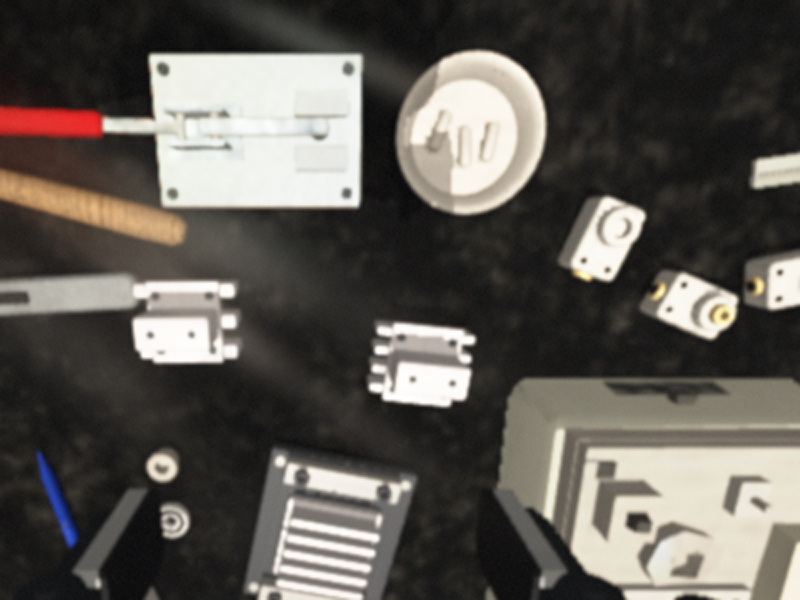

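In the enlarged crop, A at (432,383) has four thin fin ends, and B at (172,333) has three thick ones. So A is the comb to pick up. Next I'll measure A and the cradle fins.

```bash
python3 - <<'E'
from h import *
d=load('w1');g=lambda x,y:(100+x/2,y/2)
h=[onz(d,g(*p),.062) for p in((413,379),(453,383))];print('holes',h[0].round(4),h[1].round(4),'mid',((h[0]+h[1])/2).round(4),'yaw',np.degrees(np.arctan2(*(h[1]-h[0])[1::-1])))
s=load('scene0');sd=load('side0')
# screw holes in scene crop (76,47),(105,75): mid
print(tri(d,g(433,381),sd,(185+ (470-400)*.28,225+43*.28)))
def comps(f,x0,y0,x1,y1,th,z,amin=60):
    d=load(f);im=cv2.cvtColor(d['color'],cv2.COLOR_RGB2GRAY)
    m=np.zeros_like(im);m[y0:y1,x0:x1]=(im[y0:y1,x0:x1]>th)*255
    for c in cv2.findContours(m,cv2.RETR_EXTERNAL,cv2.CHAIN_APPROX_NONE)[0]:
        if cv2.contourArea(c)<amin: continue
        r=cv2.minAreaRect(c);b=cv2.boxPoints(r);P=np.array([onz(d,p,z)[:2] for p in b])
        e=sorted([(np.linalg.norm(P[i]-P[(i+1)%4]),i) for i in range(4)])
        v=P[(e[-1][1]+1)%4]-P[e[-1][1]];a=np.degrees(np.arctan2(v[1],v[0]))
        print(f,th,'px',np.round(r[0],1),'ctr',onz(d,r[0],z)[:2].round(4),'LxW',round(e[-1][0],4),round(e[0][0],4),'ang',round((a+90)%180-90,1))
for th in(200,230): comps('wrist0',216,108,290,182,th,.04,40)
comps('w1',230,240,295,300,200,.04,30)
for th in(200,230): comps('w1',280,155,340,210,th,.062)
E
```

```text
holes [0.6118 0.1711 0.062 ] [0.636  0.1685 0.062 ] mid [0.6239 0.1698 0.062 ] yaw -6.065981106586397
(array([0.62301437, 0.16885364, 0.05828296]), np.float64(0.00324406759284775))
wrist0 200 px [233.  180.1] ctr [ 0.5409 -0.0117] LxW 0.0452 0.007 ang -11.8
wrist0 200 px [248.3 146.6] ctr [0.5609 0.0307] LxW 0.0701 0.0627 ang -12.5
wrist0 200 px [268.5 112. ] ctr [0.5851 0.0711] LxW 0.0483 0.009 ang -0.0
wrist0 230 px [236. 179.] ctr [ 0.5447 -0.0102] LxW 0.0305 0.0052 ang -0.0
wrist0 230 px [248.5 146.6] ctr [0.5611 0.0307] LxW 0.0687 0.0617 ang -12.2
wrist0 230 px [264.  110.5] ctr [0.5798 0.0728] LxW 0.0306 0.0056 ang -0.0
w1 200 px [253. 297.] ctr [ 0.5454 -0.0015] LxW 0.0354 0.0071 ang -0.1
w1 200 px [259.4 294.9] ctr [0.5549 0.0022] LxW 0.0622 0.0059 ang -12.4
w1 200 px [261.4 279.8] ctr [0.5578 0.0282] LxW 0.0689 0.0343 ang -14.7
w1 200 px [265.7 260. ] ctr [0.5638 0.0607] LxW 0.0671 0.0214 ang -10.7
w1 200 px [272.  244.5] ctr [0.5723 0.0851] LxW 0.0498 0.0139 ang -0.1
w1 200 px [309.4 191.3] ctr [0.6153 0.1687] LxW 0.0591 0.0243 ang -6.6
w1 200 px [313.3 166.8] ctr [0.6183 0.1988] LxW 0.0574 0.0164 ang -19.1
w1 230 px [309.4 191.5] ctr [0.6153 0.1685] LxW 0.0589 0.0233 ang -6.1
w1 230 px [312.7 166.2] ctr [0.6175 0.1995] LxW 0.0561 0.0114 ang -13.3
```

Request:
carry_out:
  steps:
    - [1,0,0,0,0,0,-0.183]
    - [1,0,0,0,0,0,-0.183]
    - [1,0,0,0,0,0,-0.183]
    - [1,0,0,0,0,0,-0.183]
    - [1,0,0,0,0,0,-0.183]
    - [1,0,0,0,0,0,-0.183]
    - [1,0,0,0,0,0,-0.183]
    - [1,0,0,0,0,0,-0.183]
    - [1,-0.006,0.035,0.035,0,0,0]
    - [1,-0.007,0.034,0.035,0,0,0]
    - [1,0,0,0,0,0,0]
    - [1,0,0,0,0,0,0]

```text
clock: 2.58
tcp_pos: [0.6221, 0.1688, 0.1553]
orientation: [-0.0, 0.744, 0.668, -0.0]
wrist_force: [-0.3, 0.3, 0.9]
finger_gap: 0.0854
```

```bash
python3 - <<'E'
from h import *
d=shot('wrist','w2');print(env.get_state()['joint_pos'].round(2), proj(d,(0.622,.169,.06)))
E
```

```text
[0.14 0.47 0.12 1.21 0.   0.25] [259.729969   192.40295248]
```

View pics/w2.png

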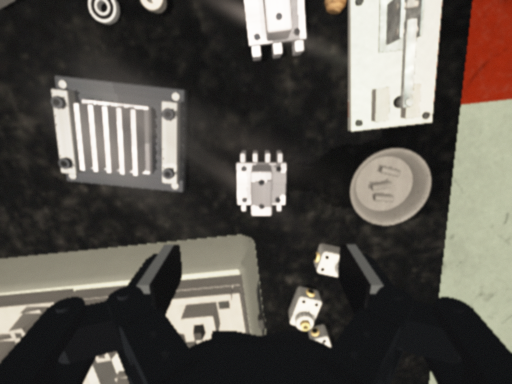

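```bash
python3 - <<'E'
from h import *
d=load('w2');g=cv2.cvtColor(d['color'],cv2.COLOR_RGB2GRAY)
m=np.zeros_like(g);m[145:222,230:295]=(g[145:222,230:295]>110)*255
c=max(cv2.findContours(m,cv2.RETR_EXTERNAL,cv2.CHAIN_APPROX_NONE)[0],key=cv2.contourArea);print(cv2.boundingRect(c),cv2.minAreaRect(c))
for r in range(148,220,4): print(r,g[r,232:294:2])
E
```

```text
(236, 152, 51, 65) ((261.0, 184.0), (64.0, 50.0), 90.0)
148 [50 45 45 45 42 47 51 51 55 54 53 52 53 53 48 48 49 51 48 45 46 42 43 42
 40 38 36 33 35 34 34]
152 [ 41  41  39  41  80 132 121  71  46  47  81 138 126  66  48  47  78 131
 130  72  47  44  87 130 129  73  36  37  38  38  35]
156 [ 33  35  36  47 197 247 220  79  40  42 155 245 234  89  45  44 115 240
 240 144  47  45  97 228 240 164  45  41  45  46  42]
160 [ 33  34  35  46 195 247 220  83  41  42 146 243 234  90  47  48 119 240
 238 135  50  50  98 229 239 161  50  43  39  40  39]
164 [ 40  43 175 240 239 237 234 239 240 238 219 194 155 131 132 132 130 130
 148 197 210 201 163 142 174 231 235 154  44  42  43]
168 [ 47  48 189 247 241 129 106 188 248 243 153 112 114 112 111 112 113 115
 111 123 183 191 125  58 120 236 246 180  43  40  39]
172 [ 59  53 173 252 252 250 249 247 245 234 216 219 220 223 229 219 219 212
 211 196 177 191 186 172 199 239 237 123  36  38  41]
176 [ 68  66 185 253 252 252 252 250 246 237 243 247 247 245 245 245 245 242
 240 231 189 195 197 198 196 196 195 116  32  32  34]
180 [ 70  67 171 251 250 25
[... 582 characters left out ...]
 184 191 177 172 238 252 249  86  24  33  37]
200 [ 31  28 117 248 250 185 112 174 247 239 178 183 185 187 187 188 190 188
 187 171 182 179  94  72 204 252 251  85  28  29  34]
204 [ 29  28  69 208 233 246 249 236 231 219 193 200 188 179 136 140 178 188
 187 172 195 213 231 247 246 233 212  60  30  30  29]
208 [ 30  30  31  31 108 252 252 141  33 131 248 251 251 248 186 170 234 247
 247 228 102  54 176 251 243  78  40  40  38  34  28]
212 [ 29  31  36  37  35  64  70  46  39 115 247 251 251 251 251 251 251 250
 250 236 101  48  58  77  71  50  46  45  40  36  35]
216 [ 32  33  35  32  32  33  35  39  44  53 105 121 122 123 124 123 125 122
 122  98  46  40  45  43  44  47  46  44  40  44  42]
```

```bash
python3 - <<'E'
from h import *
d=load('w2')
a,b=onz(d,(261.5,182),.062),onz(d,(261.7,206),.062);print('holes',a.round(4),b.round(4),'mid',((a+b)/2).round(4))
f=[onz(d,(261,r),z).round(4) for r,z in((152,0),(211,.022),(171,.062),(216,.062))];print(f)
fx=[onz(d,(c,156),.0) for c in(242,255,268,280.7)];print(np.round(fx,4))
# height by two wrist views (same hole midpoint)
print('tri',tri(d,(261.6,194),load('w1'),(316.5,190.5)), tri(d,(261.6,194),load('w1'),(316.0,190.)))
print(proj(d,(0.622,.169,.062)))
E
```

```text
holes [0.6115 0.1718 0.062 ] [0.6351 0.1695 0.062 ] mid [0.6233 0.1706 0.062 ]
[array([0.5941, 0.1735, 0.    ]), array([0.656 , 0.1668, 0.022 ]), array([0.6011, 0.1724, 0.062 ]), array([0.6452, 0.1677, 0.062 ])]
[[0.5962 0.1518 0.    ]
 [0.5978 0.1663 0.    ]
 [0.5994 0.1809 0.    ]
 [0.601  0.1951 0.    ]]
tri (array([0.62302988, 0.17052003, 0.0637074 ]), np.float64(0.0009578713534561808)) (array([0.62301179, 0.17062423, 0.06257872]), np.float64(0.00017563415902410474))
[259.73211752 193.05715847]
```

Request:
carry_out:
  steps:
    - [1,0.002,0.001,0.04,0,0,0]
    - [1,0,0,0.04,0,0,0]
    - [1,0,0,0.023,0,0,0]
    - [1,0,0,0,0,0,0]
    - [-1,0,0,0,0,0,0]
    - [-1,0,0,0,0,0,0]
    - [-1,0,0,0,0,0,0]
    - [-1,0,0,0,0,0,0]
    - [-1,0,0,0,0,0,0]
    - [-1,0,0,0,0,0,0]
    - [-1,0,0,0,0,0,0]
    - [-1,0,0,0,0,0,0]
  grip_force: 50

```text
clock: 4.12
tcp_pos: [0.624, 0.1712, 0.053]
orientation: [0.001, 0.744, 0.668, 0.0]
wrist_force: [-1.7, -1.7, 6.4]
finger_gap: 0.018
```

Request:
carry_out:
  steps:
    - [-1,0,0,-0.02,0,0,0]
    - [-1,0,0,-0.04,0,0,0]
    - [-1,0,0,-0.04,0,0,0]
    - [-1,0,0,0,0,0,0]

```text
clock: 4.62
tcp_pos: [0.6256, 0.172, 0.1552]
orientation: [0.002, 0.744, 0.668, 0.003]
wrist_force: [-0.4, 0.1, -3.7]
finger_gap: 0.0178
```

```bash
python3 - <<'E'
from h import *
y=np.radians(-12.4);ex=np.array([np.cos(y),np.sin(y)]);ey=np.array([-ex[1],ex[0]])
c0=np.array([.561,.031])
def rect(f):
    d=load(f);g=cv2.cvtColor(d['color'],cv2.COLOR_RGB2GRAY)
    # rectified sampling of plane z=.04: rows=v(0.5mm) -36..36, cols=u -45..45
    v=np.arange(-72,73)*.0005;u=np.arange(-90,91)*.0005
    M=np.array([[proj(d,[*(c0+a*ex+b*ey),.04]) for a in u] for b in v],np.float32)
    return cv2.remap(g,M[...,0],M[...,1],cv2.INTER_LINEAR)
I=[rect(f) for f in('wrist0','w1','w2')]
for f,i in zip(('wrist0','w1','w2'),I):
    p=i[:,60:121].mean(1);print(f,[ (round((k-72)*.5,1),int(p[k])) for k in range(0,145,2)])
cv2.imwrite('pics/rect.png',cv2.resize(np.hstack([np.pad(i[::-1],2) for i in I]),None,fx=1.4,fy=1.4,interpolation=cv2.INTER_CUBIC))
d=shot('wrist','w3')
E
```

```text
wrist0 [(-36.0, 121), (-35.0, 133), (-34.0, 151), (-33.0, 191), (-32.0, 233), (-31.0, 252), (-30.0, 255), (-29.0, 255), (-28.0, 252), (-27.0, 233), (-26.0, 189), (-25.0, 152), (-24.0, 149), (-23.0, 166), (-22.0, 186), (-21.0, 204), (-20.0, 225), (-19.0, 243), (-18.0, 252), (-17.0, 255), (-16.0, 255), (-15.0, 251), (-14.0, 232), (-13.0, 190), (-12.0, 163), (-11.0, 169), (-10.0, 188), (-9.0, 203), (-8.0, 211), (-7.0, 224), (-6.0, 240), (-5.0, 251), (-4.0, 253), (-3.0, 254), (-2.0, 250), (-1.0, 230), (0.0, 195), (1.0, 178), (2.0, 188), (3.0, 202), (4.0, 208), (5.0, 210), (6.0, 222), (7.0, 240), (8.0, 251), (9.0, 253), (10.0, 253), (11.0, 249), (12.0, 229), (13.0, 196), (14.0, 184), (15.0, 193), (16.0, 202), (17.0, 204), (18.0, 206), (19.0, 221), (20.0, 242), (21.0, 252), (22.0, 254), (23.0, 254), (24.0, 250), (25.0, 231), (26.0, 203), (27.0, 196), (28.0, 203), (29.0, 201), (30.0, 180), (31.0, 143), (32.0, 105), (33.0, 87), (34.0, 89), (35.0, 102), (36.0, 116)]
w1 [(-36.0, 221), (-35.0, 207), (-34.0, 195), (-33.0, 197), (-32.0, 213), (-31.0, 233), (-30.0, 243), (-29.0, 245), (-28.0, 239)
[... 1111 characters left out ...]
 (-17.0, 250), (-16.0, 251), (-15.0, 244), (-14.0, 208), (-13.0, 158), (-12.0, 140), (-11.0, 139), (-10.0, 138), (-9.0, 137), (-8.0, 137), (-7.0, 154), (-6.0, 206), (-5.0, 244), (-4.0, 251), (-3.0, 252), (-2.0, 245), (-1.0, 208), (0.0, 155), (1.0, 136), (2.0, 133), (3.0, 132), (4.0, 131), (5.0, 131), (6.0, 150), (7.0, 208), (8.0, 246), (9.0, 252), (10.0, 253), (11.0, 246), (12.0, 206), (13.0, 148), (14.0, 127), (15.0, 124), (16.0, 123), (17.0, 122), (18.0, 123), (19.0, 144), (20.0, 200), (21.0, 241), (22.0, 250), (23.0, 250), (24.0, 241), (25.0, 193), (26.0, 138), (27.0, 119), (28.0, 116), (29.0, 116), (30.0, 116), (31.0, 118), (32.0, 129), (33.0, 150), (34.0, 166), (35.0, 170), (36.0, 163)]
```

View pics/rect.png

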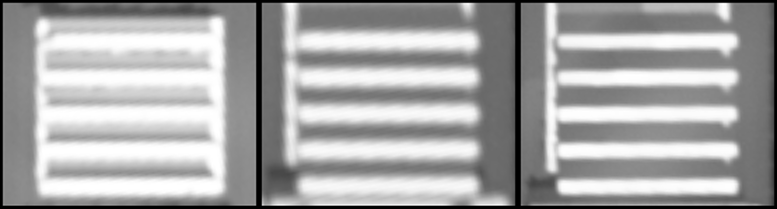

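View pics/w3.png

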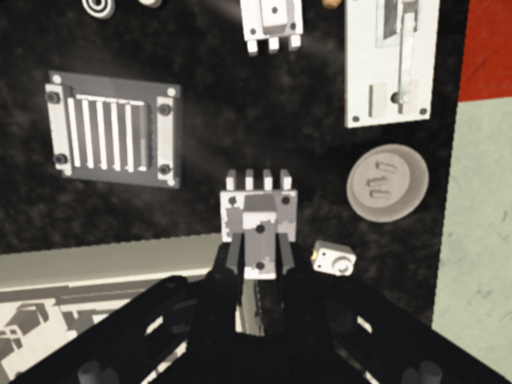

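```bash
python3 - <<'E'
from h import *
from scipy.spatial.transform import Rotation as R
st=env.get_state();o=st['orientation'];T=R.from_quat([*o[1:],o[0]]).as_matrix();p=st['tcp_pos'];print(p.round(4),T.round(4).tolist(),st['wrist_force'].round(1))
d=load('w3');g=cv2.cvtColor(d['color'],cv2.COLOR_RGB2GRAY)
# comb frame in tool: comb x = tool y, comb y = tool x ; comb up = -tool z
P=lambda cx,cy,h: proj(d,p+T@np.array([cy,cx,.053-h])).round(1)
for n,q in(('fin front bottom',[P(-.032,v,0) for v in(-.0195,-.0065,.0065,.0195)]),('front top',[P(-.032,v,.022) for v in(-.0195,-.0065,.0065,.0195)]),('holes',[P(-.012,0,.062),P(.012,0,.062)]),('plate front corners',[P(-.023,-.026,.028),P(-.023,.026,.028)])): print(n,np.array(q).tolist())
for r in range(166,192,2): print(r,g[r,222:298:2])
print(g[222:250:2,252:268:2])
E
```

```text
[0.6242 0.1718 0.1528] [[0.1065, 0.9943, 0.0023], [0.9943, -0.1065, 0.0005], [0.0008, 0.0022, -1.0]] [-0.4  0.6 -3.7]
fin front bottom [[233.5, 166.7], [250.5, 166.7], [267.5, 166.7], [284.5, 166.7]]
front top [[230.7, 173.8], [249.6, 173.8], [268.4, 173.7], [287.3, 173.7]]
holes [[259.0, 224.9], [259.1, 261.4]]
plate front corners [[220.7, 188.9], [297.3, 188.8]]
166 [46 43 42 37 34 31 31 33 28 28 29 30 32 30 32 30 26 28 28 31 32 33 37 39
 36 31 31 29 33 31 33 33 34 34 32 34 33 29]
168 [46 45 46 41 48 45 41 33 33 28 29 33 35 45 45 38 25 28 30 27 31 45 50 51
 36 30 29 30 29 35 47 48 43 31 36 32 30 30]
170 [ 50  47  48  61  91  94  86  44  32  31  29  31  76 102 103  83  27  25
  30  28  43  99 106 100  54  25  26  28  29  65 106 103  89  44  32  31
  34  29]
172 [ 50  49  50  81 110 112 102  57  36  39  34  33  97 115 114  98  32  26
  28  26  47 114 116 112  76  28  27  26  30  78 126 116 111  71  30  33
  31  30]
174 [ 48  49  58 104 111 113 104  62  43  41  40  43 107 116 115  98  35  24
  26  27  47 120 117 116  98  35  27  26  27  89 136 120 113 101  45  30
  29  27]
176 [ 48  4
[... 1059 characters left out ...]
 42  43  45  81 117 223 239 222 158  58
  49  33]
190 [107 107 125 169 177 181 135 118 116 116 118 118 167 180 164 144 123 123
 125 123 126 143 187 192 181 123 110 111 109 112 130 159 167 147 138 132
 130  92]
[[242 241 242 239 183 150 151 147]
 [242 242 229 193 118 118 143 148]
 [239 237 156  59  51  57 111 147]
 [177 161  80  48  51  50  85 144]
 [145 135  75  48  46  52  96 143]
 [147 145 123  81  74  92 137 149]
 [146 147 145 140 136 144 151 148]
 [145 146 148 146 147 149 150 148]
 [145 145 148 146 146 151 150 149]
 [145 147 147 148 148 151 152 149]
 [146 145 148 147 148 152 150 150]
 [148 145 149 147 148 149 152 150]
 [147 147 149 146 148 153 153 148]
 [147 149 150 147 147 151 152 150]]
```

Request:
carry_out:
  steps:
    - [-1,-0.02,-0.006,0,0,0,0]
    - [-1,-0.04,-0.013,0,0,0,0]
    - [-1,-0.04,-0.013,0,0,0,0]
    - [-1,-0.03,-0.01,0,0,0,0]
    - [-1,-0.02,-0.007,0,0,0,0]
    - [-1,0,0,0.01,0,0,0.055]
    - [-1,0,0,0.015,0,0,0.055]
    - [-1,0,0,0,0,0,0]
    - [-1,0,0,0,0,0,0]
    - [-1,0,0,0,0,0,0]
    - [-1,0,0,0,0,0,0]

```text
clock: 6.05
tcp_pos: [0.5591, 0.0277, 0.1275]
orientation: [0.0, 0.779, 0.627, 0.0]
wrist_force: [-0.6, 0.4, -2.5]
finger_gap: 0.0178
```

```bash
cat > m.py <<'E'
from h import *
from scipy.spatial.transform import Rotation as R
import sys
C=np.array([.5606,.0276]);y=np.radians(-12.4);ex=np.array([np.cos(y),np.sin(y)]);ey=np.array([-ex[1],ex[0]])
st=env.get_state();o=st['orientation'];T=R.from_quat([*o[1:],o[0]]).as_matrix();p=st['tcp_pos']
print('tcp',p.round(4),'yaw',np.degrees(np.arctan2(T[1,0],T[0,0])).round(2),'tilt mrad',(T[:2,2]*1e3).round(1),'F',st['wrist_force'].round(1),st['clock'])
e=p[:2]-C;print('err along fins %.2f across %.2f mm'%(e@ex*1e3,e@ey*1e3))
E
python3 - <<'E'
from m import *
d=shot('wrist','w4');p=env.get_state()['tcp_pos']
g=cv2.cvtColor(d['color'],cv2.COLOR_RGB2GRAY)
P=lambda cx,cy,h: proj(d,p+T@np.array([cy,cx,.053-h])).round(1)
print([P(-.032,v,.022).tolist() for v in(-.0195,-.0065,.0065,.0195)],'hole',P(-.012,0,.062),P(-.023,0,.028))
print(g[160:240:2,[231,250,260,268,288]].T.tolist()); print(g[184,220:300].tolist())
E
```

```text
tcp [0.5591 0.0277 0.1275] yaw 77.61 tilt mrad [ 1.  -0.1] F [-0.6  0.4 -2.5] 6.05
err along fins -1.47 across -0.17 mm
[[230.9, 176.6], [249.9, 176.6], [269.0, 176.6], [288.0, 176.5]] hole [259.5 228.6] [259.5 191.8]
[[138, 213, 251, 251, 249, 176, 134, 138, 160, 238, 246, 247, 248, 249, 249, 219, 230, 244, 177, 115, 103, 66, 96, 156, 168, 167, 166, 165, 163, 163, 163, 160, 160, 163, 161, 159, 159, 173, 229, 223], [174, 171, 172, 172, 167, 136, 127, 131, 163, 244, 250, 249, 249, 248, 246, 189, 223, 200, 137, 136, 135, 132, 130, 129, 128, 138, 207, 244, 250, 250, 250, 250, 249, 245, 193, 163, 163, 163, 161, 162], [133, 148, 170, 168, 172, 171, 171, 172, 169, 169, 171, 172, 168, 172, 167, 146, 164, 146, 136, 139, 137, 137, 137, 135, 131, 140, 210, 243, 249, 239, 173, 161, 115, 57, 56, 55, 81, 153, 164, 165], [165, 166, 166, 167, 164, 138, 129, 131, 164, 246, 251, 249, 250, 251, 239, 151, 153, 143, 134, 132, 134, 134, 136, 136, 133, 146, 209, 240, 243, 186, 161, 160, 160, 161, 161, 162, 162, 161, 162, 163], [131, 148, 166, 166, 167, 163, 156, 139, 185, 253, 254, 254, 253, 250, 241, 173, 158, 163, 142, 76, 61, 82, 144, 166, 167, 172, 169, 169, 170, 168, 165, 164, 165, 188, 206, 207, 200, 193, 181, 165]]
[87, 109, 119, 122, 124, 148, 213, 247, 251, 250, 249, 248, 240, 205, 156, 145, 160, 171, 171, 173, 171, 193, 233, 247, 248, 241, 244, 249, 249, 249, 249, 244, 225, 188, 173, 168, 168, 165, 166, 171, 168, 170, 159, 158, 199, 242, 250, 250, 250, 250, 248, 233, 193, 172, 170, 168, 179, 198, 208, 200, 164, 141, 155, 202, 244, 253, 254, 254, 253, 253, 243, 217, 190, 145, 97, 78, 77, 77, 78, 79]
```

View pics/w4.png

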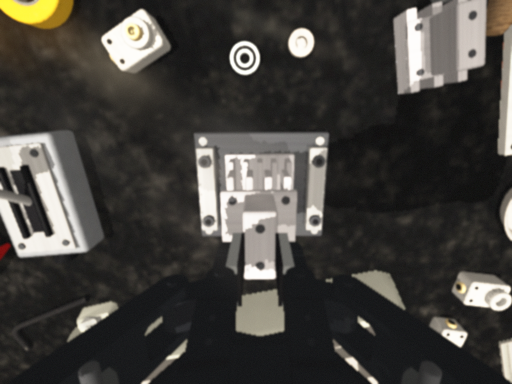

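Request:
carry_out:
  steps:
    - [-1,0.0006,0.0015,0.012,0,0,0]
    - [-1,0,0,0.012,0,0,0]
    - [-1,0,0,0.006,0,0,0]
    - [-1,0,0,0.003,0,0,0]
    - [-1,0,0,0.003,0,0,0]
    - [-1,0,0,0.002,0,0,0]
    - [-1,0,0,0,0,0,0]

```text
clock: 6.98
tcp_pos: [0.5604, 0.0279, 0.089]
orientation: [0.0, 0.779, 0.626, 0.0]
wrist_force: [0.8, -0.3, -2.4]
finger_gap: 0.0175
```

```bash
python3 m.py
```

```text
tcp [0.5604 0.0279 0.089 ] yaw 77.58 tilt mrad [ 0.2 -0.1] F [ 0.8 -0.3 -2.4] 6.975
err along fins -0.28 across 0.25 mm
```

Request:
carry_out:
  steps:
    - [-1,0,0,0.004,0,0,0]
    - [-1,0,0,0.004,0,0,0]
    - [-1,0,0,0.003,0,0,0]
    - [-1,0,0,0.002,0,0,0]
    - [-1,0,0,0.001,0,0,0]
    - [-1,0,0,0.001,0,0,0]
    - [-1,0,0,0,0,0,0]

```text
clock: 7.85
tcp_pos: [0.5604, 0.0279, 0.074]
orientation: [0.0, 0.779, 0.626, 0.0]
wrist_force: [0.2, 0.9, -2.5]
finger_gap: 0.0177
```

```bash
python3 m.py
```

```text
tcp [0.5604 0.0279 0.074 ] yaw 77.58 tilt mrad [ 0.1 -0. ] F [ 0.2  0.9 -2.5] 7.85
err along fins -0.28 across 0.26 mm
```

Request:
carry_out:
  steps:
    - [-1,0,0,0.001,0,0,0]
    - [-1,0,0,0.001,0,0,0]
    - [-1,0,0,0.001,0,0,0]
    - [-1,0,0,0,0,0,0]
    - [-1,0,0,0,0,0,0]

```text
clock: 8.48
tcp_pos: [0.5607, 0.0274, 0.0729]
orientation: [0.001, 0.78, 0.626, 0.0]
wrist_force: [-3.9, -0.5, 10.2]
finger_gap: 0.0174
```

Contact came at a TCP height of 72.9 mm, as expected for fully home. I'll release, lift and look.

Request:
carry_out:
  steps:
    - [0.2,0,0,-0.001,0,0,0]
    - [0.2,0,0,0,0,0,0]
    - [0.2,0,0,0,0,0,0]
    - [0.2,0,0,0,0,0,0]
    - [0.2,0,0,0,0,0,0]
    - [0.2,0,0,-0.02,0,0,0]
    - [0.2,0,0,-0.04,0,0,0]
    - [0.2,0,0,-0.04,0,0,0]
    - [0.2,0,0,-0.02,0,0,0]
    - [0.2,0,0,0,0,0,0]
    - [0.2,0,0,0,0,0,0]

```text
clock: 9.85
tcp_pos: [0.5598, 0.028, 0.1909]
orientation: [-0.0, 0.779, 0.626, -0.001]
wrist_force: [-0.7, -0.1, -0.4]
finger_gap: 0.0509
```

```bash
python3 m.py; python3 - <<'E'
from h import *
w=shot('wrist','w5');s=shot('side','s5');c=shot('scene','c5')
r=lambda im,x,y,a,b:cv2.resize(im['color'][y:y+b,x:x+a],(400,300),interpolation=cv2.INTER_CUBIC)
p=lambda d,X:proj(d,X).astype(int)
a=p(w,(.56,.028,.05));b=p(s,(.56,.028,.04));e=p(c,(.56,.028,.04));f=p(s,(.52,-.17,.06));print(a,b,e,f)
o=np.vstack([np.hstack([r(w,max(a[0]-72,0),a[1]-54,144,108),r(s,b[0]-36,b[1]-27,72,54)]),np.hstack([r(c,e[0]-48,e[1]-36,96,72),r(s,f[0]-36,f[1]-27,72,54)])])
cv2.imwrite('pics/crop5.png',o[:,:,::-1])
E
```

```text
tcp [0.5598 0.028  0.1909] yaw 77.58 tilt mrad [-1.4  0.1] F [-0.7 -0.1 -0.4] 9.85
err along fins -0.88 across 0.20 mm
[259 180] [232 209] [199 211] [245 168]
```

View pics/crop5.png

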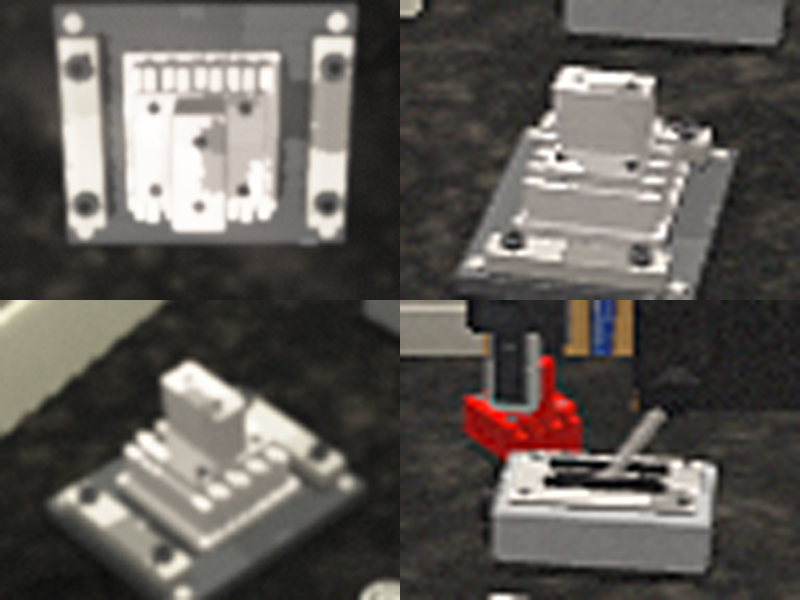

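The comb is seated: its plate sits low between the cradle fins and the fin ends look level from all three views. The lever leans to world −x. Next, the switch.

Request:
carry_out:
  steps:
    - [0.2,0,0,0,0,0,0.1794]
    - [0.2,0,0,0,0,0,0.1794]
    - [0.2,0,0,0,0,0,0.1794]
    - [0.2,0,0,0,0,0,0.1794]
    - [0.2,0,0,0,0,0,0.1794]
    - [0.2,0,0,0,0,0,0.1794]
    - [0.2,0,0,0,0,0,0.1794]
    - [0.2,0,0,0,0,0,0.1794]
    - [0.2,-0.007,0.04,-0.005,0,0,0]
    - [0.2,-0.007,0.04,-0.005,0,0,0]
    - [0.2,-0.007,0.04,-0.005,0,0,0]
    - [0.2,-0.007,0.04,-0.005,0,0,0]
    - [0.2,0,0,0,0,0,0]
    - [0.2,0,0,0,0,0,0]

```text
clock: 11.75
tcp_pos: [0.5191, -0.129, 0.2113]
orientation: [-0.0, 0.999, -0.041, -0.001]
wrist_force: [-0.3, -0.0, -0.4]
finger_gap: 0.0514
```

```bash
python3 m.py; python3 - <<'E'
from h import *
w=shot('wrist','w6');print(proj(w,(.4835,-.17,.094)),proj(w,(.5227,-.172,.038)),proj(load('side0'),(.4835,-.17,.094)))
a=cv2.resize(w['color'][120:300,130:370],(800,600),interpolation=cv2.INTER_CUBIC)
a=(255*(a/255.)**.6).astype(np.uint8)
cv2.imwrite('pics/w6c.png',a[:,:,::-1])
E
```

```text
tcp [ 0.5191 -0.129   0.2113] yaw -4.68 tilt mrad [-1.   0.9] F [-0.3 -0.  -0.4] 11.75
err along fins -6.87 across -161.86 mm
[229.33490728 225.570587  ] [265.07030786 206.01197446] [257.8890333  158.04018996]
```

View pics/w6c.png

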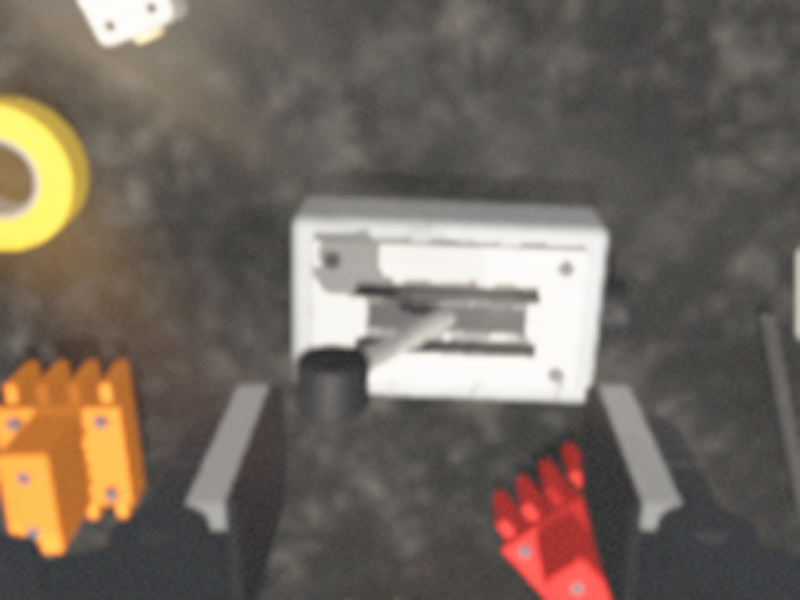

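```bash
python3 - <<'E'
from h import *
w=load('w6');g=lambda x,y:(130+x*.3,120+y*.3)
A,B,D=[onz(w,g(*p),.038) for p in((331,260),(566,268),(556,373))]
print('ctr',((A+D)/2).round(4),'yaw',np.degrees(np.arctan2(B[1]-A[1],B[0]-A[0])))
print('box',[onz(w,g(*p),.038).round(4)[:2] for p in((296,214),(608,231),(588,403))])
print('grip',onz(w,g(333,382),.094),'edges',onz(w,g(298,382),.094)[0],onz(w,g(368,382),.094)[0])
print('tri',tri(w,g(333,382),load('wrist0'),(188,314)))
E
```

```text
ctr [ 0.52   -0.1845  0.038 ] yaw -6.75999012637834
box [array([ 0.4681, -0.1387]), array([ 0.5828, -0.1548]), array([ 0.5733, -0.2255])]
grip [ 0.48286333 -0.18067548  0.094     ] edges 0.47152897043029357 0.4941961406331282
tri (array([ 0.47872847, -0.18998468,  0.07422451]), np.float64(0.001965857005630378))
```

The roller grip is at crop (333,382) and the switch centre at (447,318), with orange and red look-alikes on either side. I'll straddle the roller.

Request:
carry_out:
  steps:
    - [0.2,0,0,0,0,0,0.04]
    - [0.2,-0.015,0.027,0.02,0,0,0]
    - [0.2,-0.015,0.028,0.03,0,0,0]
    - [0.2,0,0,0.03,0,0,0]
    - [0.2,0,0,0.02,0,0,0]
    - [0.2,0,0,0.01,0,0,0]
    - [-0.25,0,0,0,0,0,0]
    - [-0.25,0,0,0,0,0,0]
    - [-0.25,0,0,0,0,0,0]
    - [-0.25,0,0,0,0,0,0]
  grip_force: 20

```text
clock: 13.05
tcp_pos: [0.4834, -0.1804, 0.1026]
orientation: [0.0, 0.998, -0.061, 0.001]
wrist_force: [-0.3, -0.2, 0.4]
finger_gap: 0.0325
```

```bash
python3 m.py; python3 - <<'E'
from h import *
w=shot('wrist','w7')
a=w['color'][150:384,130:400];a=cv2.resize(a,None,fx=2.2,fy=2.2,interpolation=cv2.INTER_CUBIC)
s=shot('side','s7');b=s['color'][120:200,200:300];b=cv2.resize(b,(0,0),fx=2.0,fy=2.0,interpolation=cv2.INTER_CUBIC)
o=np.zeros((a.shape[0],a.shape[1]+b.shape[1],3),np.uint8);o[:,:a.shape[1]]=a;o[:b.shape[0],a.shape[1]:]=b
cv2.imwrite('pics/w7c.png',((o/255.)**.5*255).astype(np.uint8)[:,:,::-1]);print(o.shape)
E
```

```text
tcp [ 0.4834 -0.1804  0.1026] yaw -6.94 tilt mrad [ 1.1 -0.5] F [-0.3 -0.2  0.4] 13.05
err along fins -30.70 across -219.76 mm
(515, 794, 3)
```

View pics/w7c.png

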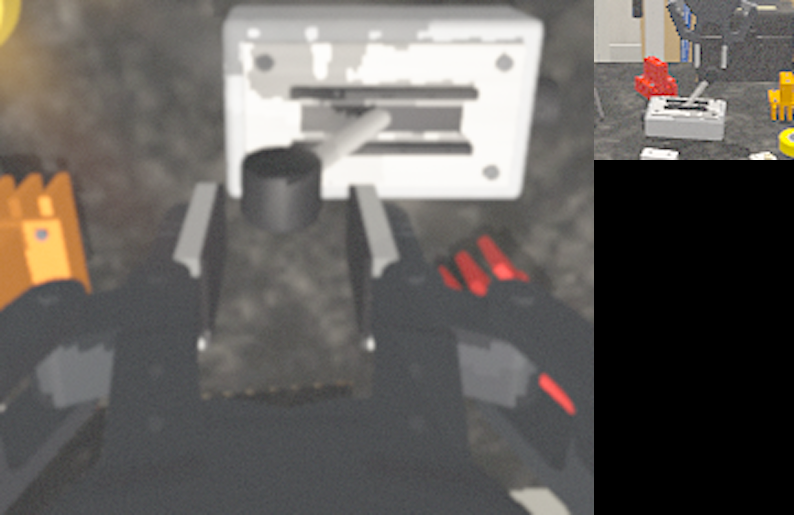

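```bash
python3 - <<'E'
from h import *
w,v=load('w7'),load('w6')
e7=(130+281/2.2,150+166/2.2);e6=(130+333*.3,120+362*.3)
print('end face tri',tri(w,e7,v,e6))
print('far end top tri',tri(w,(130+281/2.2,150+228/2.2),v,(130+333*.3,120+416*.3)))
print('pred end',proj(w,(.483,-.1717,.094)),e7,'tip pred',proj(w,(.4834+.016,-.1694,.0836)),'seen',(130+352/2.2,150+186/2.2))
E
```

```text
end face tri (array([ 0.48341628, -0.17453435,  0.09230502]), np.float64(0.0002928788261121489))
far end top tri (array([ 0.48130157, -0.19309155,  0.09471237]), np.float64(0.000978175160412345))
pred end [256.46545968 222.36056339] (257.72727272727275, 225.45454545454544) tip pred [280.73196336 209.97471921] seen (290.0, 234.54545454545453)
```

```bash
python3 - <<'E'
from h import *
w=load('w7');K=w['K']
# camera from tool (fixed mount): cam = M(p_tool - c)
M=np.array([[1,.001,.001],[-.001,.951,-.309],[-.001,.309,.951]]);c=np.array([.0006,-.0793,-.1491])
def pt(p): q=K@(M@(np.array(p)-c)); return (q[:2]/q[2]).round(0)
print('w3 closed: x=.009', [ (z,pt((.009,-.011,z)),pt((.009,.011,z))) for z in(.019,.0,-.02)])
print('w7: x=.016', [ (z,pt((.016,-.011,z)),pt((.016,.011,z))) for z in(.019,.01,0,-.01)])
g=cv2.cvtColor(w['color'],cv2.COLOR_RGB2GRAY)
print('w7 rows');[print(r,g[r,276:316:2]) for r in range(222,276,4)]
g=cv2.cvtColor(load('w4')['color'],cv2.COLOR_RGB2GRAY)
print('w4 rows');[print(r,g[r,270:310:2]) for r in range(216,284,4)]
E
```

```text
w3 closed: x=.009 [(0.019, array([273., 213.]), array([272., 242.])), (0.0, array([274., 225.]), array([273., 257.])), (-0.02, array([276., 241.]), array([275., 276.]))]
w7: x=.016 [(0.019, array([283., 213.]), array([282., 242.])), (0.01, array([284., 218.]), array([283., 249.])), (0, array([286., 225.]), array([285., 257.])), (-0.01, array([287., 232.]), array([286., 266.]))]
w7 rows
222 [102 151 165 179 214 237 238 238 238 238 238 239 238 239 247 250 250 250
 250 250]
226 [101 205 233 243 243 242 242 241 240 240 240 240 239 240 247 250 249 250
 250 250]
230 [152 243 243 242 242 242 242 241 241 240 240 240 239 239 243 249 249 249
 249 249]
234 [154 236 232 237 237 235 155  93 132 145 142 145 193 241 242 244 244 244
 244 245]
238 [129 208 207 204 202 193  92  24  70 115 120 117 125 198 218 219 221 219
 219 220]
242 [ 28  37  32  31  31  32  21  24  35 104 119 118 119 106  53  44  48  62
  72  73]
246 [ 38  35  34  30  34  29  25  19  23  67 117 117 118 118  84  34  30  33
  36  48]
250 [ 38  37  37  39  36  35  23  21  20  37 103 119 116 119 111  57  30  29
  32  34]
254 [ 37  38  3
[... 1272 characters left out ...]
 23  26  32  33
  35  33]
252 [164 163 136  35  18  50 104 108 107 108 101  46  27  28  27  27  28  40
  42  45]
256 [165 163 136  36  18  26  91 108 108 106 106  71  30  27  30  28  29  30
  35  33]
260 [166 169 125  32  20  20  71 106 107 108 107  93  35  23  25  28  25  27
  33  36]
264 [207 206 153  35  18  20  53 105 106 108 107 105  61  23  26  25  25  21
  29  36]
268 [225 221 176  44  19  26  60 131 132 104  61  37  25  22  26  26  25  20
  23  28]
272 [253 253 244  88  19  26  70 123  60  23  26  24  27  26  23  26  24  24
  25  23]
276 [254 254 245 105  24  27  29  24  25  23  26  25  25  25  28  30  29  28
  23  25]
280 [65 59 54 31 21 28 27 27 24 26 25 25 23 23 23 24 26 25 24 24]
```

```bash
python3 - <<'E'
from h import *
s7,s5=load('s7'),load('side0')
print('tip pred +-',[proj(s7,(.4834+dx,-.1804-dx*.12,z)).round(1).tolist() for dx in(-.02,0,.02) for z in(.0836,.1126)],'grip',proj(s7,(.4822,-.1835,.093)).round(1))
D=np.abs(s7['color'].astype(int)-s5['color'].astype(int)).max(2)
for r in range(138,172,2): print(r,D[r,236:290:2])
c7=shot('scene','c7');c5=load('scene0')
print('scene tip',[proj(c7,(.4834+dx,-.1804-dx*.12,z)).round(1).tolist() for dx in(-.02,0,.02) for z in(.0836,.1126)],'grip',proj(c7,(.4822,-.1835,.093)).round(1))
D=np.abs(c7['color'].astype(int)-c5['color'].astype(int)).max(2)
p=proj(c7,(.4834,-.1804,.09)).astype(int)
for r in range(p[1]-24,p[1]+14,2): print(r,D[r,p[0]-26:p[0]+28:2])
E
```

```text
tip pred +- [[264.2, 160.0], [264.6, 151.3], [257.7, 159.6], [257.9, 151.0], [251.1, 159.3], [251.3, 150.6]] grip [258.1 156.4]
138 [ 4  1  9 13 90 75 67 97  9  4  4  6  7  4 76 56 49 53 21 11 11  3  3  6
  1  8  8]
140 [ 5  5  3  3 16  6 92 97  5  5  5  4  3  7  4 12  9  7  6  9  5  9  6  8
  7 12  1]
142 [ 6  1  1  3  5  2 13 62 58  9  7  2 11  7  6  3  9  6  3  4 10 13  4 13
  7  3  4]
144 [ 5  3  2  2  2  2  8 58 78 16  8  5  9  4 55 59  2  4  3  6  3  4  8  6
 18  6  7]
146 [ 3  4  2  6  1  6 15 56 92  6  8  3  9  6 80 35  6  3  3  3  5  6 11 20
  6 11  3]
148 [ 4  6  2 11  3  4 11 55 81  6  5  4  4  8 70 18 15  4 11  7  6  6 10 10
  9  3  8]
150 [ 3  7  2  7 10  3 11 67 77  7  6  5  9  7 67 17 18  7  2  6  6  3  7 10
  4  8  8]
152 [16  1 10  5  8  6  5 53 61  7  9  6  8  6 96  5  6 10  4  7 11  6  8  2
  6 18  2]
154 [ 5  3  2  3  3  3  6  7 11 11  6  4  5  2 19  2  6  5  9  4  6  8 15  6
 11  6  6]
156 [ 4  6 12 10  3  5  4  5  3  2 12  8  3  4  6  6  2  8  3  4  7  5  8 14
  2 12 10]
158 [ 7  3  6  5  9  3  4  8  5  7  6  2  8  9  7 13  6 11 11  6 13 10  6  6
  4  7  6]
160 
[... 1837 characters left out ...]
 [ 2  6  7  5  1  2  8  3  2  8  6  3  4  1  5  3 31 41  8  3  1  3  2  3
  5  2  4]
157 [ 5 10 10  8  6  2  6  6  6  8  1  1  4  1  1  3  2  2  7  1  4  2  6  3
  2  2  4]
159 [12  5 12 11  9  7  8  3  1  5  5  6  5  3  3  3  4  1  2  8  5  8  2  3
  2  3  5]
161 [ 4  6  5  4  9 12  8 12  9  4  5  2  7  5  5  4  4  5  3  4  2  5  2  2
  3  4  6]
163 [10  8 10  6  4  4 10  9  7  9  6  2  3  6  4  2  5  2  3  1  3  5  6  3
  3  2  4]
165 [ 8  4  5  7  5  5  4  3  9 10  8 18 12  3  2  3  1  3  3  5  5  2  3  6
  7  3  3]
167 [10  8  4  3  2  2  9  6  6  5  7 17 19 21 14  6  3  3  4  7  6  6  2  6
  5  2  3]
169 [ 6  6  9  8  2  2  4  9  3  4 10  2 10 19 19 17 16  2  2  6  2  3  6  5
  6  2  1]
```

Both side and scene show the fingertips at z≈0.104 at this opening, barely level with the roller's top. I'll lower gently by 16 mm and centre in y.

Request:
carry_out:
  steps:
    - [-0.25,0,0.0025,0.004,0,0,0]
    - [-0.25,0,0,0.004,0,0,0]
    - [-0.25,0,0,0.004,0,0,0]
    - [-0.25,0,0,0.004,0,0,0]
    - [-0.25,0,0,0,0,0,0]

```text
clock: 13.82
tcp_pos: [0.4824, -0.1825, 0.0855]
orientation: [-0.0, 0.998, -0.061, -0.0]
wrist_force: [-0.7, 0.0, 0.6]
finger_gap: 0.0321
```

Request:
carry_out:
  steps:
    - [-0.38,0,0,0,0,0,0]
    - [-0.38,0,0,0,0,0,0]
    - [-0.38,0,0,0,0,0,0]
    - [-0.38,0.0049,0,-0.0029,0,0,0]
    - [-0.38,0.005,0,-0.0024,0,0,0]
    - [-0.38,0.0052,0,-0.002,0,0,0]
    - [-0.38,0.0054,0,-0.0016,0,0,0]
    - [-0.38,0.0055,0,-0.0012,0,0,0]
    - [-0.38,0.0059,0,-0.0007,0,0,0]
    - [-0.38,0.0059,0,-0.0003,0,0,0]
    - [-0.38,0,0,0,0,0,0]

```text
clock: 15.2
tcp_pos: [0.5214, -0.1875, 0.097]
orientation: [0.0, 0.998, -0.06, 0.001]
wrist_force: [1.3, 0.2, -0.5]
finger_gap: 0.0265
```

```bash
python3 m.py; python3 - <<'E'
from h import *
w=shot('wrist','w8');s=shot('side','s8')
g=cv2.cvtColor(w['color'],cv2.COLOR_RGB2GRAY)
for z in(.1,.106): print('upright end-face pred',proj(w,(.5214,-.1741,z)),proj(w,(.5203,-.183,z)))
for r in range(196,250,4): print(r,g[r,230:292:2])
print('side lever pred base/top',proj(s,(.5203,-.183,.044)),proj(s,(.5203,-.183,.092)))
G=cv2.cvtColor(s['color'],cv2.COLOR_RGB2GRAY)
for r in range(152,176,2): print(r,G[r,230:268:1])
E
```

```text
tcp [ 0.5214 -0.1875  0.097 ] yaw -6.93 tilt mrad [ 1.4 -0.1] F [ 1.3  0.2 -0.5] 15.2
err along fins 7.86 across -218.49 mm
upright end-face pred [256.06523103 223.18410729] [256.10598772 236.97687803]
upright end-face pred [255.94383067 227.58424161] [255.98822071 241.80152486]
196 [207 207 205 207 205 206 205 206 205 204 203 156 125 127 126 128 184 204
 204 203 205 206 206 206 206 207 206 206 207 209 218]
200 [ 88  88  89  90  92  93  96  95  98  99 101  82 101 120 117  98 100 104
 107 104 104 103  99  98  95  95  93  92  89  89  89]
204 [ 80  81  84  84  86  87  88  87  90  92  95 107 118 124 125 122 109 107
 106 107 107 105 103 104  99 100  99  95  93  93  90]
208 [ 79  79  85  83  86  86  87  87  87  89  88 104 114 120 122 117 108 101
 100 102 104 103 104 105 105 104 102 102  98  96  91]
212 [139 137 137 162 219 211 170 168 169 166 147 118 109 115 114 110 133 168
 170 171 176 171 159 163 221 232 213 169 173 186 183]
216 [ 42  40  40  41  41  39  39  41  40  41  41  92 111 112 111 109  96  51
  50  52  55  56  61  64  66  67  68  70  71  69  67]
220 [147 146 145 147 146 146 147 1
[... 2275 characters left out ...]
60  59  55  46  46  44  45  39  46  47  49  49  44
  50  40]
168 [155 164 134 147 208 155 164 159 101 107 113 109  91  30  76 138 125  92
  28  47  47  52  50  51  56  59  65  54  45  40  43  52  44  45  58  64
  67  56]
170 [214 228 230 235 228 161   0   4  12   5  10   9   2  13  43 115 129  89
  28  32  33  32  56 105 114 107 102 156 231 210  83 156 226 169 121  65
  28  38]
172 [229 219 220 222 219 158 157  48  44  44  46  43  42  61 116 129 140 110
 126 172 173 159  61  98  97  88  77 136 213 208 206 207 192 135 193 172
  44  35]
174 [219 207 225 228 215  82  85  40  47  45  55  68   4  15   9   9  11  12
   7  11  12  15  15  10  17   7  63 170 226 219 218 223 217 167 206 130
  34  48]
```

The lever is upright: its bar stays at side column 245.5 over rows 158–168, against a predicted 245.5–245.6. I'll pause 1.5 s, then go on to the stop.

Request:
carry_out:
  steps:
    - [-0.38,0,0,0,0,0,0]
    - [-0.38,0,0,0,0,0,0]
    - [-0.38,0,0,0,0,0,0]
    - [-0.38,0,0,0,0,0,0]
    - [-0.38,0,0,0,0,0,0]
    - [-0.38,0,0,0,0,0,0]
    - [-0.38,0,0,0,0,0,0]
    - [-0.38,0,0,0,0,0,0]
    - [-0.38,0,0,0,0,0,0]
    - [-0.38,0,0,0,0,0,0]
    - [-0.38,0,0,0,0,0,0]
    - [-0.38,0,0,0,0,0,0]

```text
clock: 16.8
tcp_pos: [0.5202, -0.1873, 0.0971]
orientation: [-0.0, 0.998, -0.061, 0.0]
wrist_force: [0.2, -0.4, -0.1]
finger_gap: 0.0265
```

Request:
carry_out:
  steps:
    - [-0.38,0.0059,0,0.0003,0,0,0]
    - [-0.38,0.0059,0,0.0007,0,0,0]
    - [-0.38,0.0055,0,0.0012,0,0,0]
    - [-0.38,0.0054,0,0.0016,0,0,0]
    - [-0.38,0.0052,0,0.002,0,0,0]
    - [-0.38,0.005,0,0.0024,0,0,0]
    - [-0.38,0.0049,0,0.0029,0,0,0]
    - [-0.38,0.0017,0,0.0011,0,0,0]
    - [-0.38,0.001,0,0,0,0,0]
    - [-0.38,0,0,0,0,0,0]

```text
clock: 18.05
tcp_pos: [0.5597, -0.192, 0.0845]
orientation: [-0.0, 0.998, -0.061, -0.001]
wrist_force: [-3.7, -0.2, -0.8]
finger_gap: 0.0263
```

Request:
carry_out:
  steps:
    - [-0.38,0.001,0,0.0003,0,0,0]
    - [-0.38,0.001,0,0.0003,0,0,0]
    - [-0.38,0.001,0,0,0,0,0]
    - [-0.38,0,0,0,0,0,0]
    - [-0.38,0,0,0,0,0,0]

```text
clock: 18.68
tcp_pos: [0.56, -0.1921, 0.0843]
orientation: [-0.0, 0.998, -0.061, -0.003]
wrist_force: [-11.5, -0.1, 8.0]
finger_gap: 0.0267
```

The push force rose to 11.5 N with no further travel, so the lever is at its stop. I'll back off, open, rise clear and check.

Request:
carry_out:
  steps:
    - [-0.38,-0.002,0,0,0,0,0]
    - [0.2,-0.001,0,0,0,0,0]
    - [0.2,0,0,0,0,0,0]
    - [0.2,0,0,0,0,0,0]
    - [0.2,0,0,0,0,0,0]
    - [0.2,0,0,-0.01,0,0,0]
    - [0.2,0,0,-0.03,0,0,0]
    - [0.2,0,0,-0.04,0,0,0]
    - [0.2,0,0,-0.04,0,0,0]
    - [0.2,0,0,0,0,0,0]
    - [0.2,0,0,0,0,0,0]

```text
clock: 20.05
tcp_pos: [0.5605, -0.1922, 0.2045]
orientation: [0.0, 0.998, -0.061, 0.0]
wrist_force: [-1.0, 0.3, -0.1]
finger_gap: 0.0512
```

```bash
python3 m.py; python3 - <<'E'
from h import *
s=shot('side','s9')
L=lambda th,r: proj(s,(.5203+r*np.sin(th)*.9925,-.183-r*np.sin(th)*.122,.036+r*np.cos(th))).round(1)
print([L(t,r).tolist() for t in(.54,.6) for r in(.02,.035,.055)])
G=cv2.cvtColor(s['color'],cv2.COLOR_RGB2GRAY)
for r in range(156,174,2): print(r,G[r,222:256])
# cradle unchanged between s5 and s9?
a=load('s5')['color'][180:245,200:265].astype(int);b=s['color'][180:245,200:265].astype(int);print('cradle diff',np.abs(a-b).max(2).mean(),(np.abs(a-b).max(2)>40).sum())
# spare comb unchanged since start
a=load('side0')['color'][236:276,250:292].astype(int);b=s['color'][236:276,250:292].astype(int);print('spare diff',np.abs(a-b).max(2).mean(),(np.abs(a-b).max(2)>40).sum())
E
```

```text
tcp [ 0.5605 -0.1922  0.2045] yaw -6.94 tilt mrad [ 0.5 -0.2] F [-1.   0.3 -0.1] 20.05
err along fins 47.07 across -214.66 mm
[[242.2, 167.9], [239.7, 164.0], [236.4, 158.8], [241.9, 168.0], [239.2, 164.3], [235.5, 159.3]]
156 [51 41 54 55 62 62 67 55 31 27 25 36 30 28 36 36 41 45 40 48 44 44 53 47
 49 45 47 44 42 34 33 35 32 37]
158 [111 140 112  72  58  66  70  63  28  27  27  26  29  17  64  95  76  38
  42  39  44  43  45  49  52  49  47  42  53  51  26  32  41  36]
160 [ 64  88  97  91  96  64  79  66  64  55  36  18  31  89 148 159 148  77
  60  36  39  44  38  45  44  48  47  44  56  79  30  29  31  27]
162 [ 61  56  53  65  92 104 100 106  78  76  78  64  49  73 106 128 143 168
  82  52  37  37  45  40  49  49  41  42  40  40  48  46  42  43]
164 [ 65  57  58  56  54  59  59  70  75  56  46  70  70  55  57  90 137 150
 171 125  38  42  51  48  38  40  47  44  48  52  58  52  51  49]
166 [ 56  57  56  55  59  57  52  62  52  53  51  52  51  58  54  53  64 100
 141 148 114  34  45  50  48  53  56  51  48  55  55  54  50  42]
168 [ 50  38  41  46  62  64  79 127 145 164 123 131 194 155 163 157  96 100
 116 127 158 169  67  39  47  36  34  41  42  47  42  44  47  55]
170 [ 66  76  70  45  30  35 136 214 216 229 232 234 210 160   0   0   9  11
   8  27  87 141 144 100  11  25  42  40  39  44  70 114 115 113]
172 [ 57  58  49  42  26 148 233 213 231 220 217 203 198 127 128  30  31  42
  41  34  28  70 143 172 190 118 144 192 192 177  86 121 118 113]
cradle diff 12.355502958579882 281
spare diff 17.001785714285713 207
```

```bash
python3 - <<'E'
from h import *
s=shot('side','s10')
def line(f,x0,x1,lo=90):
    G=cv2.cvtColor(load(f)['color'],cv2.COLOR_RGB2GRAY).astype(float);P=[]
    for r in range(159,168):
        seg=G[r,x0:x1];k=seg.argmax();a=slice(max(k-3,0),k+4);w=np.clip(seg[a]-65,0,None);P.append((r,x0+(np.arange(len(seg))[a]*w).sum()/w.sum()))
    P=np.array(P);m=np.polyfit(P[:,0],P[:,1],1);print(f,m.round(3),'res',np.abs(P[:,1]-np.polyval(m,P[:,0])).max().round(2));return m
line('side0',247,260);line('s5',247,260);line('s8',242,250);line('s9',234,246)
def pred(th): 
    L=lambda r: proj(s,(.5203+r*np.sin(th)*.9925,-.183-r*np.sin(th)*.122,.036+r*np.cos(th)))
    a,b=L(.025),L(.05);return ((b[0]-a[0])/(b[1]-a[1])).round(3)
print([(t,pred(t)) for t in(-.6,-.57,-.54,0,.5,.54,.57,.6)])
for n,(x,y,w,h) in dict(seat=(205,195,55,45),spare=(250,236,42,40),lever=(225,150,40,25)).items():
    for ref in('s5','s8'):
        q=lambda f:cv2.cvtColor(load(f)['color'],cv2.COLOR_RGB2GRAY)[y:y+h,x:x+w].astype(np.float32)
        print(n,ref,cv2.phaseCorrelate(q(ref),q('s10'),cv2.createHanningWindow((w,h),cv2.CV_32F)))
q=lambda f:cv2.cvtColor(load(f)['color'],cv2.COLOR_RGB2GRAY)[236:276,250:292].astype(np.float32)
print('spare vs start',cv2.phaseCorrelate(q('side0'),q('s10'),cv2.createHanningWindow((42,40),cv2.CV_32F)))
E
```

```text
side0 [ -0.376 313.797] res 3.09
s5 [ -0.375 313.678] res 3.09
s8 [1.70000e-02 2.42818e+02] res 0.14
s9 [  0.585 143.403] res 1.02
[(-0.6, np.float64(-0.819)), (-0.57, np.float64(-0.766)), (-0.54, np.float64(-0.715)), (0, np.float64(-0.011)), (0.5, np.float64(0.585)), (0.54, np.float64(0.64)), (0.57, np.float64(0.684)), (0.6, np.float64(0.728))]
seat s5 ((-0.1792716535492822, 0.4872282616942165), 0.7808652619962339)
seat s8 ((0.31162227202370474, 0.3484628887403254), 0.7451435557118169)
spare s5 ((0.4908964503638451, -0.00568998572504853), 0.8516287385092841)
spare s8 ((0.5134005265023198, 0.040578189481959015), 0.9932437533802456)
lever s5 ((-0.9693522376937906, 0.7538094157403794), 0.4662450256347656)
lever s8 ((-1.2808730614015857, 0.19821412568573926), 0.3796963331699371)
spare vs start ((0.5317233840091546, -0.05709113288200385), 0.8931999096605513)
```

The seat and the spare comb are unchanged, but the side view puts the lever at 0.5–0.57 rad past upright, with a noisy fit. There is time to spare, so I'll push it again with the open fingers to be sure it is on the stop.

Request:
carry_out:
  steps:
    - [0.2,0,-0.001,0.04,0,0,0]
    - [0.2,0,0,0.04,0,0,0]
    - [0.2,0,0,0.03,0,0,0]
    - [0.2,0,0,0.013,0,0,0]
    - [0.2,0.004,0,0,0,0,0]
    - [0.2,0.004,0,0,0,0,0]
    - [0.2,0.003,0,0,0,0,0]
    - [0.2,0.001,0,0,0,0,0]
    - [0.2,0,0,0,0,0,0]

```text
clock: 21.28
tcp_pos: [0.5721, -0.1927, 0.0817]
orientation: [0.0, 0.998, -0.061, -0.0]
wrist_force: [-3.6, -0.2, 2.8]
finger_gap: 0.0513
```

Request:
carry_out:
  steps:
    - [0.2,0.001,0,0,0,0,0]
    - [0.2,0.001,0,0,0,0,0]
    - [0.2,0.001,0,0,0,0,0]
    - [0.2,0.001,0,0,0,0,0]
    - [0.2,0,0,0,0,0,0]

```text
clock: 21.9
tcp_pos: [0.5724, -0.1927, 0.0813]
orientation: [0.0, 0.998, -0.061, -0.004]
wrist_force: [-13.6, -0.2, 10.7]
finger_gap: 0.0512
```

Request:
carry_out:
  steps:
    - [0.2,-0.004,0,0,0,0,0]
    - [0.2,-0.008,0,0,0,0,0]
    - [0.2,0,0,-0.02,0,0,0]
    - [0.2,0,0,-0.04,0,0,0]
    - [0.2,0,0,-0.05,0,0,0]
    - [0.2,0,0,-0.02,0,0,0]
    - [0.2,0,0,0,0,0,0]
    - [0.2,0,0,0,0,0,0]

```text
clock: 22.9
tcp_pos: [0.5642, -0.1914, 0.21]
orientation: [-0.0, 0.998, -0.061, -0.0]
wrist_force: [-0.1, -0.0, -1.5]
finger_gap: 0.0512
```

```bash
python3 m.py; python3 - <<'E'
from h import *
s=shot('side','s11');q=lambda f:cv2.cvtColor(load(f)['color'],cv2.COLOR_RGB2GRAY)[154:174,226:250]
a,b=q('s10').astype(int),q('s11').astype(int);print('lever px change',np.abs(a-b).max(),np.abs(a-b).mean())
w=shot('wrist','w11');print(env.hand_in())
E
```

```text
tcp [ 0.5642 -0.1914  0.21  ] yaw -6.94 tilt mrad [-0.9  0.7] F [-0.1 -0.  -1.5] 22.9
err along fins 50.57 across -213.13 mm
lever px change 17 3.2333333333333334
the job is handed in; nothing more can be done
None
```

The four-finned comb is fully home in the cradle, and the lever has gone from its start side through upright to the stop on the other side. I handed the job in at about 23 s of robot time, with the gripper about 0.1 m clear above the switch.

- **Comb:** The lower comb sat about 3 mm off centre. I measured that offset in the wrist images and the fins went in at the first try. Contact with the floor came at a grasp height of 72.9 mm at about 10 N, against about 73 mm expected. Close crops from all three cameras then showed the fins in the gaps, square and with their ends level.
- **Switch:** Only then did I lead the lever to upright, where the side view showed the bar vertical to about 0.03 rad. It paused there for over 1.5 s before going on to the stop.
- **At the stop:** Two separate pushes of about 11 and 14 N gave no further travel, and the lever did not shift after release.
- **Left alone:** The three-finned comb showed no movement in the side view. I did not go near the orange and red look-alikes, but ran no final check on them.

**Disagreements:** A noisy line fit on the side image put the final lever angle at 0.50–0.57 rad past upright, not 0.60. I trusted the two pushes over that fit. The fingertips, partly open, also reached about 20 mm less far than the text suggests. I saw this before moving the lever and lowered the gripper to match.

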